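Hold a probe through the guide bridge in the open beaker

TASK

Take the probe by its square handle out of its rest and lower its rod through the guide-bridge hole that stands over the open beaker, without the probe touching the bridge or the beaker. Finish still holding it there: upright and still, centred in the hole with a clear gap all round, its tip in the lower half of the beaker but clear of the bottom. Leave the beaker and the two lidded jars standing where they are.

Things in the scene. Friction and masses are not known exactly. Their poses are not given: they have to be found in the camera images.
- probe: Loose probe, 0.12 kg, hanging upright in the rest. Origin at the rod's tip (lowest point), z up the rod. Steel rod 8 mm in diameter, z 0 to 115 mm; round flange 32 mm in diameter, z 115 to 119, lying on the rest's shelf; above it the grey square handle 22 x 22 mm (flats facing x and y), z 119 to 165, with a small button to 169. Grasp the handle from above; lift about 120 mm to clear the rest.
- probe_bore_mark (a point): Point on the probe's axis 68 mm above its tip: the part of the rod that lies in the guide plate when the tip is at the right depth. Not marked on the rod.
- rest: Fixed probe rest. Origin on the bench below its hole, z up. Foot 90 x 70 mm, 6 mm thick; rear column 14 x 40 mm at x +35 to +49 mm; shelf 82 x 56 mm, 8 mm thick, top at 125 mm, with one 20 mm hole above the origin, in which the probe hangs (tip 10 mm above the bench). Tall instruments flank the work: one fills x over 0.44, y over 0.42 m.
- guide: Fixed aluminium guide bridge. Origin on the bench under its middle, z up, y along its length. Foot plate 70 x 236 mm, 4 mm thick; 12 mm posts at y +-110 mm; guide plate 50 x 236 mm, underside at 83 mm, top at 95 mm (screw heads to 98), with three through holes 24 mm in diameter at y -70, 0, +70 mm. One vessel stands under each hole on the foot plate.
- hole_left (a point): Centre of the guide hole at the guide's y = +70 mm, at the plate's top face (95 mm above the bench).
- hole_middle (a point): Centre of the guide's middle hole, at the plate's top face.
- hole_right (a point): Centre of the guide hole at the guide's y = -70 mm, at the plate's top face.
- beaker: Small open clear beaker with spout, 45 mm across (50 at the spout), 58 mm high, bottom 2 to 7 mm thick, inside about 34 mm wide; loose, on the guide's foot plate within 4 mm of the axis of one of the three holes (which one varies). Origin at the centre of its underside (4 mm above the bench), z up.
- jar_wide: Closed white parts jar with black screw lid, 54 mm in diameter, 43 mm high, loose, under another hole. Origin at the centre of its underside.
- jar_narrow: Closed white parts jar with green screw lid, 36 mm in diameter, 45 mm high, loose, under the remaining hole. Origin at the centre of its underside.

How it is judged (in metres and radians):
On the way, in this order (a step that is already met when the one before it is completed fails the run):
1. the probe is lifted out of its rest (contact force between probe and the fingers above 1 N and height (world z) of probe above 0.128 m and contact force between probe and rest below 0.3 N), for 0.1 s.
2. the rod comes down through the hole over the beaker, its tip below the rim (contact force between probe and the fingers above 1 N and (horizontal distance between probe_bore_mark and hole_left below 0.005 m or horizontal distance between probe_bore_mark and hole_middle below 0.005 m or horizontal distance between probe_bore_mark and hole_right below 0.005 m) and horizontal distance between probe and beaker below 0.018 m and z of probe in the frame of beaker below 0.05 m), for 0.2 s.
At the end, for the whole second after the job is handed in: Probe held by the fingers, still, within 0.08 rad of upright; rod axis within 5 mm of the hole centre at the guide plate; tip inside the beaker, within 18 mm of its axis and 4 to 31 mm above its underside; probe touching neither guide, beaker nor rest (contact force between probe and the fingers above 1 N and (horizontal distance between probe_bore_mark and hole_left below 0.005 m or horizontal distance between probe_bore_mark and hole_middle below 0.005 m or horizontal distance between probe_bore_mark and hole_right below 0.005 m) and horizontal distance between probe and beaker below 0.018 m and angle between probe's own z axis and vertical below 0.08 rad and z of probe in the frame of beaker between 0.004 and 0.031 m and linear speed of probe below 0.01 m/s and angular speed of probe below 0.1 rad/s and contact force between probe and guide below 0.3 N and contact force between probe and beaker below 0.3 N and contact force between probe and rest below 0.3 N and angle between beaker's own z axis and vertical below 0.1 rad); the arm keeps its last pose, push and grip.
It fails at once if the probe touches the guide bridge (contact force between probe and guide above 0.5 N).
It fails at once if the probe touches the beaker (contact force between probe and beaker above 0.5 N).
It fails at once if the beaker is pushed from its place or tipped (distance of beaker from where it was at the start of the episode above 0.012 m or angle between beaker's own z axis and vertical above 0.3 rad).
It fails at once if the wide jar is pushed from its place or tipped (distance of jar_wide from where it was at the start of the episode above 0.012 m or angle between jar_wide's own z axis and vertical above 0.3 rad).
It fails at once if the narrow jar is pushed from its place or tipped (distance of jar_narrow from where it was at the start of the episode above 0.012 m or angle between jar_narrow's own z axis and vertical above 0.3 rad).
It also fails if it takes over 45 s, if anything falls off the work surface, if the arm or the gripper's body presses on something with over 40 N, if the wrist force passes 120 N, or if a joint passes its speed limit or range.

ROBOT

A 6-joint arm with a two-finger parallel gripper is mounted at the origin on a cart in front of the work surface, level with it; the furniture and walls round the work are solid. World frame = base frame: x ahead of the robot, y to its left, z up, the work surface at z = 0. Lengths are in m, angles in degrees, forces in N, time in s.
With the tool pointing down it reaches from about 0.35 to 0.875 m from the base axis. Payload 4.2 kg.
Tool frame: the origin (TCP) lies between the finger pads; the fingertips stand 22 mm ahead of it and the grasp point (between the pads) lies 3 mm ahead of it (env.finger_overhang is the distance from the TCP to the fingertips, in m); z points along the fingers, y is the line along which they close (so a half turn about z gives the same grasp; the last joint's range is limited). The gripper opens to 87 mm and grips with 3 to 60 N. Pads are 19 mm wide; open, the fingers measure 117 mm over their backs; the gripper's body (75 mm by 190 mm) begins 51 mm behind the grasp point.
Start: joints at [82.082, 22.042, 0.453, 0, -68.411, -14.817], TCP at [0.242, 0.576, 0.245] pointing down, gripper open.
Joint ranges: [-179.83, 179.83], [-69.29, 118.12], [-61.27, 80.66], [-181.25, 117.63], [-171.15, -9.14], [-177.46, 177.46]. Speed limits (degrees/s): [159.86, 159.86, 180, 180, 180, 180].

INTERFACE

Orientations are given as [roll, pitch, yaw] about the fixed x, y, z axes, in that order (R = Rz(yaw) Ry(pitch) Rx(roll)).
In Python, from workcell import env, planner, grab_frame gives the robot as it stands (env), with the cameras as plain functions and the kinematics (planner). Calls block until the motion is done:
- env.goto(position, orientation): joint-space move of the TCP to a pose.
- env.move_straight(position, rotation=None, rate=0.15, force_limit=None): straight line of the TCP; rotation=None keeps the orientation; rate is the mean speed in m/s. With force_limit (N) it stops when the force on the tool has changed by that much, and returns True; else False.
- env.set_joints(angles): joint-space move.
- env.gripper_to(opening, grasp_force=None): opening from 0.0 (shut) to 1.0 (fully open); grasp_force is the grip in N (None keeps the last); returns when the fingers have stopped.
- env.dwell(seconds).
- planner.inverse_kinematics(position, orientation): joint angles nearest the present ones, or None.
- env.read_state(): the state.
- grab_frame(name): name is "side" or "top"; returns a dict with "image" (480x640x3 uint8, blue, green, red), "fx", "fy", "cx", "cy" (pixels), "position" and "orientation" of the camera in the world. Camera axes: x right, y up, looking along -z (the intrinsics and any distortion apply to the point x, -y, -z); pixel columns grow to the right and rows downward; lengths in m; the calibration is good to about 2 mm. A picture is of the moment at which its call begins. There is no depth.
A pose or a line that the arm cannot do raises env.Unreachable and nothing moves.
- env.close_job(): hands the job in; it is judged then, once.
The state is a dict: "clock": time; "joint_positions": joint angles; "qvel": joint speeds; "joint_torque": joint torques, N m; "position": TCP position; "tool_rot": TCP orientation; "force": force on the tool from outside, world axes, zero at the start; "wrist_torque": the same for the moment, N m; "opening": opening from 0.0 (shut) to 1.0 (fully open); "finger_force": force on a finger pad.
Only numpy, scipy, OpenCV 4.12 (cv2) and the standard library are available. Lean on these libraries where they do the work, as an engineer would, in place of code of your own. Each camera call takes 0.05 s, during which the arm holds its last target. There are 200 camera calls.

## Working session

There is one attempt and no reset: what is moved stays moved. The work goes in short steps, each a Python script; the robot and the scene stay as the last script left them, time stands still between calls to the robot, and variables do not carry over. Pictures are saved under pics/ and viewed, at most 10 in all, crops included, and the job is handed in when it is done.

```bash
ls; mkdir -p pics; python3 - <<'E'
from workcell import env, planner, grab_frame
import cv2
for n in ("side","top"):
    f=grab_frame(n); cv2.imwrite(f"pics/{n}0.png",f["image"])
    print(n,{k:v for k,v in f.items() if k!="image"})
s=env.read_state();print(s["position"],s["tool_rot"],s["clock"])
E
```

```text
pics
workcell.py
side {'fx': 479.1173734140781, 'fy': 479.1173734140781, 'cx': 311.36000781573136, 'cy': 241.20123923064153, 'position': array([ 0.18849493, -0.58338552,  0.64299419]), 'orientation': array([ 51.21561674,   1.00549204, -27.44281817])}
top {'fx': 600.162035884786, 'fy': 600.162035884786, 'cx': 310.46360837967785, 'cy': 243.95552070998772, 'position': array([0.29534296, 0.07301578, 1.00887216]), 'orientation': array([ 1.27163058e+01, -6.37535885e-02, -9.79559320e+01])}
[0.24132619 0.57599994 0.24357546] [ 1.79887017e+02 -6.95699280e-03 -2.27421529e+01] 0.1
```

View pics/side0.png

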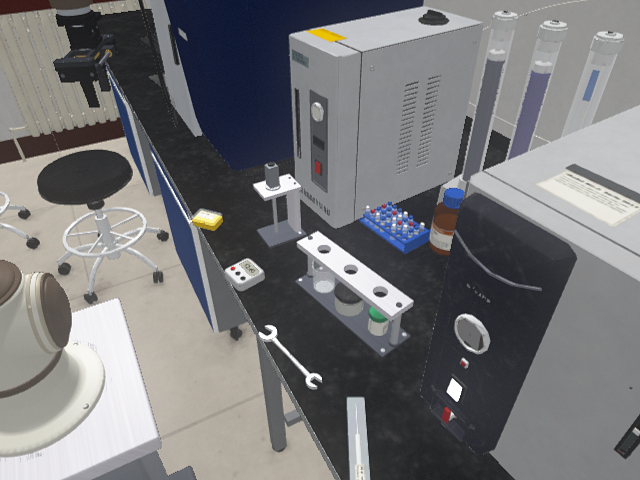

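View pics/top0.png

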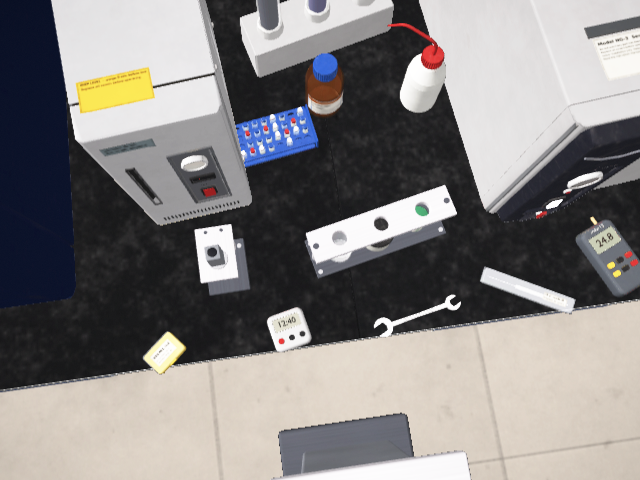

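The beaker is under the left hole: top image (340,240), side image (323,270). The probe handle is at top (212,253) and side (271,178). I'll zoom in on both views.

```bash
cat > h.py <<'E'
import numpy as np, cv2
from scipy.spatial.transform import Rotation as R
def ray(f,u,v):
    d=np.array([(u-f["cx"])/f["fx"],-(v-f["cy"])/f["fy"],-1.])
    return R.from_euler("xyz",f["orientation"],degrees=True).apply(d)
def onz(f,u,v,z):
    d=ray(f,u,v); p=f["position"]; return p+d*(z-p[2])/d[2]
def proj(f,P):
    q=R.from_euler("xyz",f["orientation"],degrees=True).inv().apply(np.asarray(P)-f["position"])
    return np.array([f["cx"]+f["fx"]*q[0]/-q[2], f["cy"]-f["fy"]*q[1]/-q[2]])
def two(f,a,g,b):
    d,e=ray(f,*a),ray(g,*b); p,q=f["position"],g["position"]
    s=np.linalg.lstsq(np.c_[d,-e],q-p,rcond=None)[0]
    A,B=p+s[0]*d,q+s[1]*e
    return (A+B)/2,np.linalg.norm(A-B)
E
python3 - <<'E'
import cv2,numpy as np
s=cv2.imread("pics/side0.png");t=cv2.imread("pics/top0.png")
c=lambda i,x,y,w,h,k:cv2.resize(i[y:y+h,x:x+w],None,fx=k,fy=k,interpolation=cv2.INTER_CUBIC)
cv2.imwrite("pics/c1.png",np.vstack([c(t,180,180,160,60,5)*0+0,c(t,180,180,160,60,5)])[:1] if 0 else c(t,190,180,270,120,2.96))
cv2.imwrite("pics/c2.png",c(s,250,155,165,200,3))
cv2.imwrite("pics/c3.png",np.hstack([c(t,190,220,60,80,6),c(s,250,155,60,80,6)]))
E
```

```text
(no output)
```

View pics/c1.png

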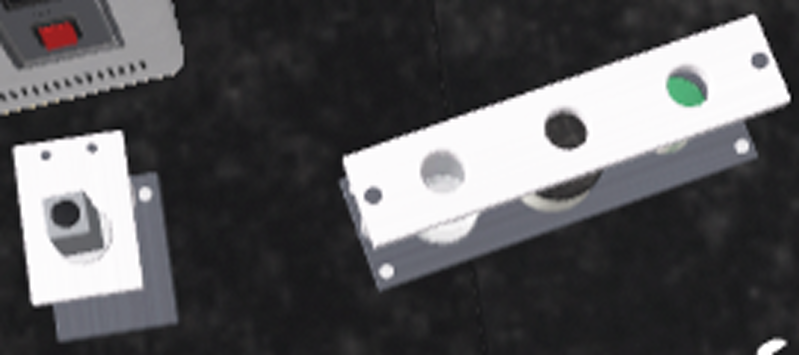

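View pics/c2.png

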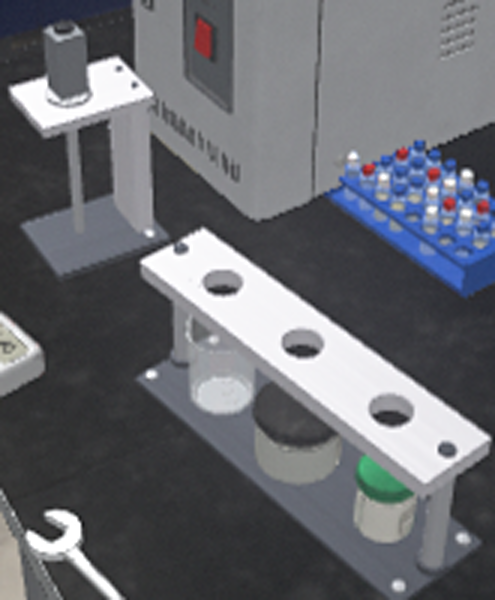

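View pics/c3.png

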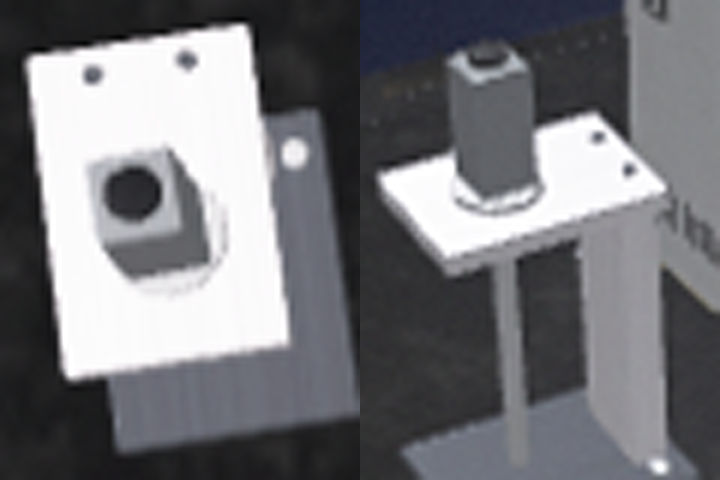

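Button at top ≈(211.8,252.2), side ≈(271,163.7). The three hole rims and both screw heads show clearly in both views, with green under the right hole, black under the middle and the beaker under the left. Next I'll extract blobs for accurate centres.

```bash
cat > m.py <<'E'
from h import *
from workcell import env, planner, grab_frame
import sys
F={}
rois={"top":[(300,180,160,100),(190,215,60,85)],"side":[(290,225,130,130),(250,155,65,60)]}
K=6
for n in rois:
    f=F[n]=grab_frame(n)
    for j,(x,y,w,h) in enumerate(rois[n]):
        g=cv2.resize(cv2.cvtColor(f["image"],cv2.COLOR_BGR2GRAY)[y:y+h,x:x+w],None,fx=K,fy=K,interpolation=cv2.INTER_CUBIC)
        for th in ((90,225) if j else (225,)):
            m=(g>th).astype(np.uint8)
            cs,hi=cv2.findContours(m,cv2.RETR_CCOMP,cv2.CHAIN_APPROX_NONE)
            for c,hh in zip(cs,hi[0]):
                a=cv2.contourArea(c)/K/K
                if a<6 or a>3000 or len(c)<20: continue
                (cx,cy),ax,an=cv2.fitEllipse(c)
                if hh[3]>=0: print(n,j,th,"hole",np.round([(cx+.5)/K-.5+x,(cy+.5)/K-.5+y],2),"A",round(a,1),np.round(np.array(ax)/K,1))
                elif a>300: print(n,j,th,"outer",a,np.round((cv2.approxPolyDP(c,12,True)[:,0]+.5)/K-.5+[x,y],1).tolist())
E
python3 m.py
```

```text
top 0 225 hole [315.59 245.63] A 36.7 [6.8 7. ]
top 0 225 hole [338.76 237.26] A 173.2 [14.4 15.3]
top 0 225 hole [380.56 223.25] A 180.3 [14.3 16.1]
top 0 225 hole [421.62 208.8 ] A 169.2 [13.6 16. ]
top 0 225 hole [446.24 200.02] A 34.8 [6.5 6.9]
top 1 90 outer 2946.555555555555 [[230.2, 223.4], [193.6, 230.1], [199.6, 280.9], [207.6, 282.8], [210.2, 294.4], [249.4, 287.9], [242.4, 239.2], [233.1, 238.4]]
top 1 90 hole [211.74 251.75] A 67.2 [9.  9.6]
top 1 225 outer 1933.9027777777776 [[229.9, 224.1], [194.8, 230.1], [201.1, 282.1], [237.1, 276.1]]
top 1 225 hole [215.12 255.73] A 402.1 [20.4 26.1]
top 1 225 hole [204.98 231.99] A 13.9 [4.1 4.3]
top 1 225 hole [220.6  229.53] A 14.4 [4.1 4.6]
side 0 225 outer 2667.861111111111 [[297.1, 241.4], [390.9, 315.1], [412.1, 300.8], [317.8, 231.2], [310.6, 234.8], [312.8, 236.6], [310.8, 239.8], [306.8, 236.8]]
side 0 225 hole [398.69 304.38] A 41.4 [6.8 7.8]
side 0 225 hole [379.98 291.29] A 158.4 [12.4 16.3]
side 0 225 hole [350.42 269.03] A 132.2 [11.1 15.2]
side 0 225 hole [323.74 248.85] A 111.8 [ 9.9 14.4]
side 1 90 outer 2109.72222
[... 207 characters left out ...]
, 178.6], [252.2, 184.6], [264.1, 200.4], [271.8, 199.2], [273.1, 214.4], [276.6, 213.4], [275.2, 197.9], [284.6, 194.4], [287.2, 214.4], [300.2, 214.4], [300.1, 199.1], [314.4, 211.4], [314.4, 199.4], [313.4, 201.8], [311.6, 199.9], [314.4, 197.9], [313.1, 176.2], [313.2, 180.9], [311.1, 178.9]]
side 1 90 hole [308.45 195.82] A 11.0 [2.7 7.9]
side 1 90 hole [267.16 182.49] A 6.1 [2.3 5.4]
side 1 225 outer 406.5833333333333 [[300.1, 186.1], [288.8, 174.1], [279.1, 177.1], [280.8, 186.4], [276.9, 190.1], [266.2, 189.6], [265.1, 186.8], [269.1, 187.9], [264.8, 181.1], [253.4, 184.4], [264.1, 197.1]]
side 1 225 hole [294.42 182.84] A 7.9 [3.1 3.3]
side 1 225 hole [289.19 177.48] A 7.6 [2.9 3.4]
```

```bash
cat > tri.py <<'E'
from h import *
from workcell import env, planner, grab_frame
t=grab_frame("top");s=grab_frame("side")
P={"screwL":((315.59,245.63),(310.0,238.4),.0965),"hL":((338.76,237.26),(323.74,248.85),.095),"hM":((380.56,223.25),(350.42,269.03),.095),"hR":((421.62,208.8),(379.98,291.29),.095),"screwR":((446.24,200.02),(398.69,304.38),.0965),
"button":((211.74,252.2),(271.2,163.7),.179),"rs1":((204.98,231.99),(289.19,177.48),.126),"rs2":((220.6,229.53),(294.42,182.84),.126)}
for k,(a,b,z) in P.items():
    p,e=two(t,a,s,b); print(k,"tri",np.round(p*1e3,1),"gap",round(e*1e3,1),"top",np.round(onz(t,*a,z)[:2]*1e3,1),"side",np.round(onz(s,*b,z)[:2]*1e3,1))
print("shelf corners",[np.round(onz(t,*c,.125)[:2]*1e3,1).tolist() for c in [(229.9,224.1),(194.8,230.1),(201.1,282.1),(237.1,276.1)]])
print("plate side",[np.round(onz(s,*c,.095)[:2]*1e3,1).tolist() for c in [(297.1,241.4),(390.9,315.1),(412.1,300.8),(317.8,231.2)]])
E
python3 tri.py
```

```text
screwL tri [496.1  35.8  94.2] gap 0.5 top [495.4  36. ] side [495.   33.2]
hL tri [504.4  -2.   93.5] gap 0.2 top [504.   -1.9] side [503.7  -3.7]
hM tri [518.2 -70.9  93.2] gap 1.1 top [517.3 -70.4] side [517.7 -72.5]
hR tri [ 532.7 -139.3   92.9] gap 1.0 top [ 531.6 -138.6] side [ 531.9 -141. ]
screwR tri [ 540.4 -179.7   96.1] gap 0.5 top [ 540.1 -179.5] side [ 540.4 -180.1]
button tri [489.5 185.9 177.5] gap 2.1 top [488.1 186. ] side [489.7 183.5]
rs1 tri [533.2 200.  126.4] gap 0.6 top [533.  200.1] side [533.7 200.6]
rs2 tri [533.7 176.2 126.2] gap 0.4 top [533.5 176.3] side [534.1 176.5]
shelf corners [[540.3, 161.5], [538.3, 215.3], [457.6, 213.7], [459.2, 159.6]]
plate side [[471.2, 38.3], [517.8, -191.7], [564.4, -182.6], [518.7, 47.1]]
```

Measured heights match the model: screws about 95–96 mm, button 177.5, rest screws 126. Screw spacing is 220 mm, and the left hole is at about (504,-2.8). Next I'll retract, approach the handle, grasp and lift.

```bash
python3 - <<'E'
from workcell import env, planner, grab_frame
import numpy as np
def st(l):
    s=env.read_state(); print(l,np.round(s["position"],4),np.round(s["tool_rot"],2),"op",round(s["opening"],3),"ff",s["finger_force"],"F",np.round(s["force"],2),"t",round(s["clock"],2))
Y=[180,0,1.2]
env.move_straight([.165,.39,.30],rate=.25); st("retract")
env.goto([.40,.15,.30],Y); st("swing")
env.move_straight([.4893,.1857,.26],rate=.2)
env.move_straight([.4893,.1857,.156],rate=.1); st("down")
env.gripper_to(0.0,25); st("grip")
env.move_straight([.4893,.1857,.291],rate=.1); st("lift")
E
cat > look.py <<'E'
from workcell import env, planner, grab_frame
import cv2,sys
for n in ("top","side"):
    cv2.imwrite(f"pics/{n}{sys.argv[1]}.png",grab_frame(n)["image"])
E
python3 look.py 1; python3 - <<'E'
import cv2,numpy as np
s=cv2.imread("pics/side1.png")[60:360,200:440];t=cv2.imread("pics/top1.png")[140:340,180:460]
cv2.imwrite("pics/v1.png",np.hstack([cv2.resize(s,(400,500)),cv2.resize(cv2.copyMakeBorder(t,75,75,0,0,0),(400,500))]))
E
```

```text
retract [0.1651 0.3907 0.2998] [-179.99    0.    -22.73] op 1.003 ff 0.0 F [-0.49  0.42 -0.07] t 1.28
swing [0.4002 0.1505 0.2996] [1.7997e+02 4.0000e-02 1.2000e+00] op 0.999 ff 0.0 F [-0.4   0.18  0.27] t 2.55
down [0.4897 0.186  0.1567] [-1.7996e+02 -8.0000e-02  1.2100e+00] op 0.999 ff 0.0 F [ 0.33  0.45 -0.1 ] t 4.41
grip [0.4893 0.1857 0.156 ] [-180.     0.     1.2] op 0.25 ff 24.724902757443488 F [ 0.18  0.2  -0.41] t 5.47
lift [0.489  0.1856 0.2902] [1.7996e+02 8.0000e-02 1.2000e+00] op 0.251 ff 24.72633578348905 F [ 0.32  0.24 -1.67] t 6.97
```

View pics/v1.png

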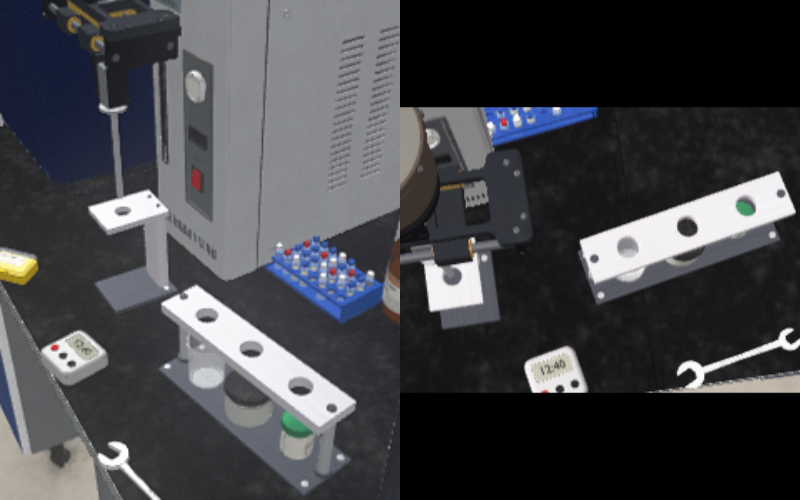

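The probe is held and lifted clear: handle width reads 21.8 mm and the tip is above the shelf. Next I'll carry it over the left hole and measure the rod in the side view.

```bash
python3 - <<'E'
from workcell import env, planner, grab_frame
import numpy as np
env.move_straight([.504,-.0029,.291],rate=.12); env.dwell(.5)
s=env.read_state(); print(np.round(s["position"],4),np.round(s["tool_rot"],2),s["opening"],s["clock"])
E
python3 look.py 2; python3 - <<'E'
import cv2,numpy as np
s=cv2.imread("pics/side2.png")[130:310,280:370];t=cv2.imread("pics/top2.png")[170:290,280:380]
cv2.imwrite("pics/v2.png",np.hstack([cv2.resize(s,(300,600),interpolation=2),cv2.resize(t,(500,600),interpolation=2)]))
E
```

```text
[ 0.504  -0.0028  0.291 ] [180.     0.     1.21] 0.2533189100581488 9.3
```

View pics/v2.png

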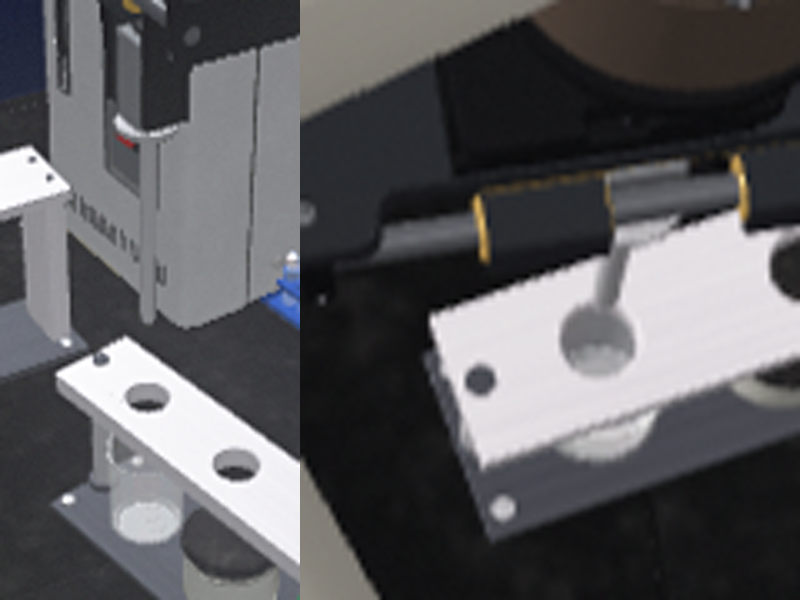

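Both views show the rod above the left hole: tip at side ≈(324,226), top ≈(341,231). I'll measure the rod axis from differences against the first images.

```bash
cat > rod.py <<'E'
from h import *
from workcell import env, planner, grab_frame
import sys
def axis(n,img,x0,x1,r0,r1):
    d=cv2.absdiff(img,cv2.imread(f"pics/{n}0.png")).max(2)
    pts=[]
    for r in range(r0,r1):
        m=np.where(d[r,x0:x1]>22)[0]
        if len(m)>=2: pts.append((r,x0+(m[0]+m[-1])/2,len(m)))
    return np.array(pts),d
if __name__=="__main__":
    t=grab_frame("top");s=grab_frame("side")
    a,d=axis("side",s["image"],314,334,172,232); print(a[:, :].round(1)[::4].tolist(), a[-4:].tolist())
    b,e=axis("top",t["image"],333,352,216,236); print(b.round(1).tolist())
    print(e[224:236,334:350])
E
python3 rod.py
```

```text
[[172.0, 324.0, 10.0], [176.0, 324.0, 5.0], [180.0, 324.0, 5.0], [184.0, 324.0, 5.0], [188.0, 324.0, 5.0], [207.0, 324.5, 2.0], [219.0, 324.0, 3.0], [223.0, 324.0, 5.0]] [[223.0, 324.0, 5.0], [224.0, 324.0, 5.0], [225.0, 324.0, 5.0], [226.0, 324.0, 3.0]]
[[216.0, 346.5, 10.0], [217.0, 346.5, 10.0], [218.0, 346.5, 10.0], [219.0, 346.5, 9.0], [220.0, 346.0, 11.0], [221.0, 344.5, 14.0], [222.0, 343.0, 17.0], [223.0, 342.0, 19.0], [224.0, 342.0, 19.0], [225.0, 342.0, 19.0], [226.0, 342.0, 19.0], [227.0, 342.0, 19.0], [228.0, 342.0, 19.0], [229.0, 342.0, 19.0], [230.0, 342.0, 19.0], [231.0, 342.0, 19.0], [232.0, 342.0, 19.0], [233.0, 342.0, 19.0], [234.0, 342.0, 18.0], [235.0, 342.0, 18.0]]
[[ 28  28  28  28  27  57  94 123 143 151 144  38  27  26  27  26]
 [ 28  28  27  27  27  67  99 128 144 149 125  26  25  26  27  28]
 [ 27  26  26  28  32  79 106 135 146 147  96  27  27  28  28  27]
 [ 28  28  27  27  36  85 113 138 148 146  67  28  28  28  28  27]
 [ 26  27  26  26  41  91 121 140 150 144  39  28  28  28  28  28]
 [ 26  25  26  32  51  94 126 141 148 127  28  28  28  27  27  27]
 [ 27  39  39  52  58  83 113 127 141  79  29  28  27  26  26  26]
 [ 41  53  53  49  50  52  66  76  95  61  35  25  25  27  27  28]
 [ 53  48  47  46  45  47  48  51  51  53  47  30  25  28  28  28]
 [ 46  45  46  45  43  44  44  45  47  50  54  42  26  25  29  28]
 [ 45  43  43  44  45  44  45  44  45  46  49  51  35  19  28  28]
 [ 43  45  43  44  44  44  45  44  44  46  48  52  48  19  28  28]]
```

```bash
python3 - <<'E'
from h import *
from workcell import env, planner, grab_frame
t=grab_frame("top");s=grab_frame("side")
p,e=two(t,(340.8,228.25),s,(324.0,224.8)); print("tip",p*1e3,e*1e3)
h=np.array([.504,-.0028,.095])
for n,f in(("top",t),("side",s)):
    print(n,"hole px",proj(f,h),"axis px for tool at hole, tip z .145 / flange .26:",proj(f,h+[0,0,.05]),proj(f,h+[0,0,.165]), "px per mm x,y",proj(f,h+[.001,0,.05])-proj(f,h+[0,0,.05]),proj(f,h+[0,.001,.05])-proj(f,h+[0,0,.05]))
im=s["image"].astype(int)
for r in (178,190,223): print(r,im[r,317:332,1])
print(im[221:231,324,1])
# flange/rod axis in top: green rows
for r in(220,222,224): print(r,t["image"][r,336:352,1])
E
```

```text
tip [504.98472303  -2.56606172 147.57250304] 0.2257226882667631
top hole px [339.33655936 237.15707695] axis px for tool at hole, tip z .145 / flange .26: [340.95539942 229.36725372] [345.4486671  207.74574728] px per mm x,y [-0.10071528 -0.64737499] [-0.66639375  0.09031563]
side hole px [323.66971929 248.51606165] axis px for tool at hole, tip z .145 / flange .26: [323.62749578 226.20940454] [323.51708452 167.87919784] px per mm x,y [ 0.5088307  -0.16792412] [-0.27714672 -0.30561234]
178 [ 85  83  83  81  86 122 125 128 126 121  96 138 135 134 133]
190 [135 136 136 137 136 121 128 128 129 125  98 138 136 136 136]
223 [ 62  64  60  58  68 114 134 131 130 101  58 117 139 139 137]
[131 132 131 133 135 127  84  61  62  60]
220 [ 23  24  24  23  23  28  99 107 102 125 221 211 222 222 223 224]
222 [131 170 188 194 169 143 114 102 104 173 224 224 223 223 224 224]
224 [223 223 224 198 158 129 108 101 108 214 224 224 225 224 223 224]
```

The tip triangulates to (505.0,-2.6), within 1 mm of the hole, and the rod is vertical. I'll shift x by -0.5 mm, lower until the tip is just inside the plate, and check the gap.

```bash
python3 - <<'E'
from workcell import env, planner, grab_frame
import numpy as np
env.move_straight([.5035,-.0028,.24],rate=.06)
print(env.move_straight([.5035,-.0028,.215],rate=.04,force_limit=3)); env.dwell(.3)
s=env.read_state(); print(np.round(s["position"],4),s["force"].round(2),s["clock"])
E
python3 look.py 3; python3 - <<'E'
import cv2,numpy as np
s=cv2.imread("pics/side3.png")[210:310,290:360];t=cv2.imread("pics/top3.png")[205:275,300:360]
cv2.imwrite("pics/v3.png",np.hstack([cv2.resize(s,(385,550),interpolation=2),cv2.resize(t,(415,550),interpolation=2)]))
E
```

```text
False
[ 0.5036 -0.0028  0.2152] [ 0.1   0.19 -1.83] 11.675
```

View pics/v3.png

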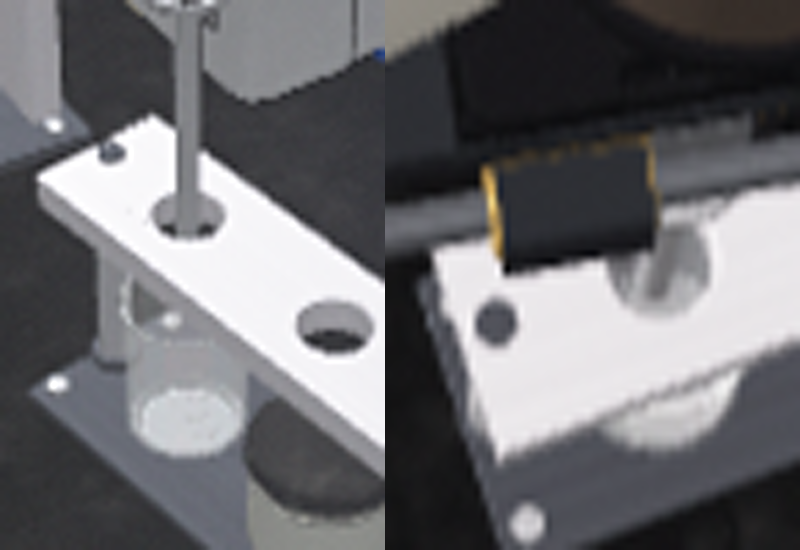

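In the side view the rod (columns 176–200) is centred in the hole (150–226), and the top view agrees. Now lowering to final depth.

```bash
python3 - <<'E'
from workcell import env, planner, grab_frame
import numpy as np
print(env.move_straight([.5035,-.0028,.1665],rate=.04,force_limit=3)); env.dwell(1.0)
s=env.read_state(); print(np.round(s["position"],4),np.round(s["tool_rot"],2),s["force"].round(2),s["finger_force"],s["opening"],s["clock"])
E
python3 look.py 4; python3 - <<'E'
import cv2,numpy as np
s=cv2.imread("pics/side4.png")[210:310,290:360];t=cv2.imread("pics/top4.png")[205:275,300:360]
cv2.imwrite("pics/v4.png",np.hstack([cv2.resize(s,(385,550),interpolation=2),cv2.resize(t,(415,550),interpolation=2)]))
E
```

```text
False
[ 0.5035 -0.0028  0.1665] [-180.    -0.     1.2] [ 0.85  1.05 -1.45] 24.726317301392555 0.250999048444576 14.1333
```

View pics/v4.png

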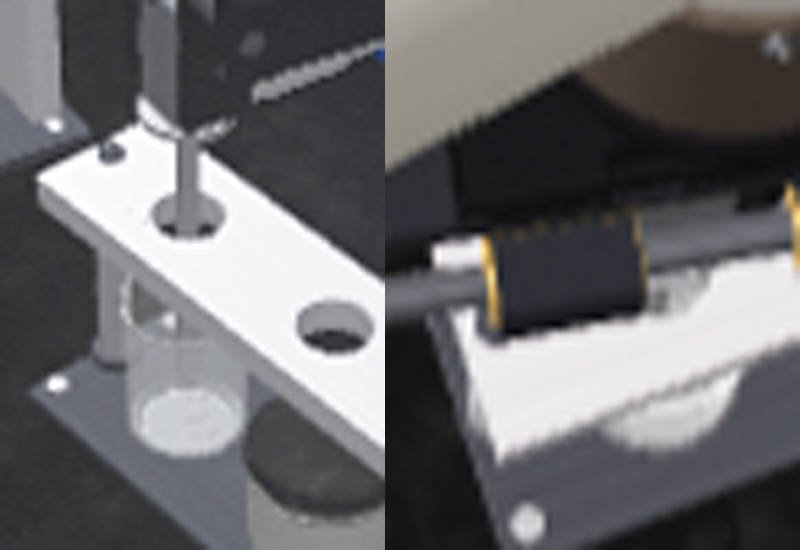

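In the side view the rod is centred in the hole, but the tip inside the beaker is hard to see. I'll check its depth with an image difference before handing in.

```bash
python3 - <<'E'
from h import *
from workcell import env, planner, grab_frame
s=grab_frame("side")
for z in (.09,.07,.06,.0205): print(z,proj(s,[.504,-.0028,z]).round(1))
a=cv2.imread("pics/side0.png").astype(int)[...,1];b=cv2.imread("pics/side4.png").astype(int)[...,1]
for r in range(262,292): print(r,(b-a)[r,314:335])
E
```

```text
0.09 [323.7 250.7]
0.07 [323.7 259.1]
0.06 [323.7 263.2]
0.0205 [323.7 278.9]
262 [-2  0  0 -1  3 -3  0  1 -1 -1 -1  0  0  1  0 -1  0 -1 -1  0 -1]
263 [-2 -2 -2 -1  0 -1  0 -1  0 -2 -1  0  0  0 -1 -1 -1  0  0  0 -1]
264 [ 1  1 -3 -1  0 -1  0 -1 -2 -1 -1  0 -1  0 -1  0 -1  0  1  0  0]
265 [-1 -1 -2 -2  0 -3  0  0  2  0 -2  2  0  0  0 -1  0  0  0 -1  0]
266 [ -1  -2  -2   0  -2   0  -1  -2 -11   3   0   0   1  -1  -1   0   0   0
   0  -1   0]
267 [ -1   1   0  -2  -3  -1   0  -5 -55  -2   3  -1   1  -2  -3  -1  -1   0
   0  -1  -1]
268 [ -2   0  -2   0   0   1  -1  -5 -72 -12  -1  -2   1   1  -1   0  -1   0
   0   0  -1]
269 [ -2  -2   0   0   1  -2   1  -2 -35  -5  -5  -5  -2   1   0   1  -1   1
   0   0   0]
270 [ -1   0  -1  -1   0  -1   1  -3 -21  -7  -7 -10  -8   1   2  -2  -2  -1
   0  -1  -1]
271 [ -1  -2   0  -2  -2   0   0  -1 -14  -5  -5  -6  -2  -1  -2  -3   2   0
  -2   0  -1]
272 [-2  1 -1  0  0  3  0  0 -9 -2  0 -2 -3  0  1  0  1 -1  0 -3  0]
273 [ -1  -1  -2  -2   0  -1  -2  -1 -10  -5  -7  -4  -9  -3   1  -1   0   0
   0   0   0]
274 [  0  -3  -2   0  -1  -1   0  -2 -11
[... 589 characters left out ...]
  0  0  0]
282 [ 0 -1  1 -1  1  0  0  0 -2 -1  0 -1  1  0  0 -1 -3 -1 -1 -2 -2]
283 [-1 -2 -1 -1  1 -1  0 -2 -1 -1 -2  2 -1 -2  0 -1  2  1  0 -1 -1]
284 [-1  0  0 -1 -1 -2  0  0  0  0 -1 -1  0  1 -1 -1 -1 -1  1 -2  1]
285 [ 2 -1  0 -2 -2  0  0 -1 -1 -1 -1 -2 -1  0 -1  1 -2  1  0  0  1]
286 [-2  0 -1  1  0 -3  1 -1 -1 -3 -1 -2  0 -1  0  2  1 -1  0  0 -1]
287 [-4 -2  0 -2 -2 -1  1  0  0 -1  0  1  0  0 -2  0  0  0 -1  1 -2]
288 [ 2  0  1 -1 -1 -1 -2 -1 -3  2 -1 -1  0  0 -1 -1  2 -1 -2 -1  1]
289 [-2  0  1 -2  0 -2  1 -1 -2  0 -1 -1 -3 -1 -2  1 -2  0 -1  0  1]
290 [ 1 -3  0  1 -2  2 -2  0 -1 -2  0 -1  0 -1  1 -1 -2 -3 -2  0 -2]
291 [ 1  2 -3 -1  1  0 -1 -1 -2 -1 -2  1 -1  0 -2  0 -1 -1 -1 -1  1]
```

The rod shows faintly through the glass down to row ≈279.5, matching a tip at z ≈ 21–23 mm (predicted 20.5). The beaker hasn't moved, so I'm handing in.

```bash
python3 -c "
from workcell import env, planner, grab_frame
print(env.close_job())"
```

```text
the job is handed in; nothing more can be done
None
```

I handed the job in with the probe held still and upright in the left guide hole over the beaker, centred to within about 1 mm and its tip about 17 mm above the beaker's underside; the force readings gave no sign of contact, and the judge returned no verdict.

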